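# Roll a probe tube into the V-block and bring it up to the stop

### The job

Do not pick anything up: with your fingers, gently roll the long stainless tube along the bench, up the ramp of the V-block and over its lip, so that it lies in the V. Then push on the tube's open end to slide it along the V until its closed end is against the stop plate. Leave all the other things where they are, and finish with your hand clear of the tube.

Things in the scene. Friction and masses are not known exactly. Their poses are not given: they have to be found in the camera images.
- tube: the long stainless tube, 40 mm diameter, 190 mm long, 0.3-0.55 kg, lying on the bench; origin at its centre, 20 mm above what it lies on. x runs along its axis to the closed end (+95 mm, four small dark holes near it); y, z turn as it rolls. It stays where it is left on the bench, but rolls back down the ramp if let go there. How far it is turned about its axis at the end does not matter
- tube_open_end (a point): centre of the tube's open end (x = -95 mm on the tube), the end nearer the robot; flat rim 40 mm across, 3 mm wall, brass pins recessed 2 mm inside
- vblock: dark steel V-block, fixed to the bench, with a bright ramp on the tube's side; origin at bench level under the middle of the V. x runs along the V to the stop plate, z up, y from the ramp to the high cheek. V and ramp reach x = -85 to +85 mm. The V (120 degrees) has its bottom at y = 0, 4 mm high; the far cheek rises to 24 mm at y = 35 mm, then a flat top to y = 53 mm and a flange 10 mm high to y = 76 mm
- ramp_foot (a point): middle of the ramp's lower edge, at bench level, 95 mm before the V's bottom; the ramp rises from here at 8 degrees and is as long along x as the V. Pushed level with its axis (about 20 mm above what it lies on) the tube rolls easily ahead of a finger; pushed from clearly higher up it may jam under the finger. A tube that comes to the ramp a little askew is squared up by pushing it against the ramp with both fingers spread along it
- lip (a point): middle of the lip at the ramp's top, 11.5 mm above the bench and 13 mm before the V's bottom; past it the tube drops about 4 mm into the V
- stop (a point): on the inner face of the aluminium stop plate (10 mm thick, 46 mm high, y = -21 to +45 mm of the block), at the seated tube's axis, 27 mm above the bench, x = +85 mm of the block
- seat (a point): where the tube's centre is when it lies in the V against the stop: x = -10, y = 0, z = 27 mm of the block. The tube's open end then sticks out 20 mm past the block's near end. In the V the tube slides lengthwise with about 1.4 to 4 N
- short_tube: bystander: a short stainless tube, 40 mm across and 80 mm high, standing on end; origin at the centre of its foot; to be left alone
- flux_bottle: bystander: small clear bottle with a white cap, 42 mm across, 95 mm high, upright; origin at the centre of its foot; to be left alone
- gland_nut: bystander: flat brass ring nut, 48 mm outside, 14 mm high, lying flat; origin at the centre of its underside; to be left alone
- screwdriver: bystander: screwdriver 170 mm long with a black handle 26 mm thick, lying along its x axis; origin at the middle of its underside; to be left alone
- tweezers: bystander: dark steel tweezers about 125 mm long and 8 mm high, lying along their x axis; origin at the middle of the underside; to be left alone
- tip_cleaner: bystander: round black pot with brass wool in its top, 72 mm across, 55 mm high; origin at the centre of its foot; to be left alone
Things that resemble listed ones, but are neither listed nor needed, are in the scene too. Leave any brown look-alike of the tube alone.

How it is judged:
On the way, in this order (a step that is already met when the one before it is completed fails the run):
1. the tube has turned over by rolling (more than about 140 degrees about its axis) before it reaches the V (angle between tube's own z axis and vertical above 2.4 rad and y of tube in the frame of vblock below -0.02 m), for 0.02 s.
2. the tube lies in the V (y of tube in the frame of vblock between -0.003 and 0.003 m and z of tube in the frame of vblock between 0.024 and 0.03 m and angle between the x axis of tube and the x axis of vblock, either way round below 0.03 rad), for 0.2 s.
At the end, for the whole second after the job is handed in: the tube is at rest in the V (axis within 3 mm sideways and in height of its seat and parallel to the V within 1.7 degrees), its closed end within 2.5 mm of the stop plate, and nothing touches it but the block (all of step 2 and x of tube in the frame of vblock between -0.0125 and -0.0075 m and linear speed of tube below 0.01 m/s and angular speed of tube below 0.2 rad/s).
It fails at once if the tube is lifted off the bench before the ramp (its axis more than 28 mm high) (y of tube in the frame of vblock below -0.125 m and height (world z) of tube above 0.028 m).
It fails at once if the tube is lifted over the block (its axis more than 42 mm high) (height (world z) of tube above 0.042 m).
It fails at once if the tube is flung (faster than 0.35 m/s) (linear speed of tube above 0.35 m/s).
It fails at once if a bystander is moved by more than 15 mm (distance of any of short_tube, flux_bottle, gland_nut, screwdriver, tweezers, tip_cleaner from where it was at the start of the episode above 0.015 m).
It also fails if it takes over 64 s, if anything falls off the work surface, if the arm or the gripper's body presses on something with over 40 N, if the wrist force passes 120 N, or if a joint passes its speed limit or range.

### The arm

A 6-joint arm with a two-finger parallel gripper is mounted at the origin on the work surface. World frame = base frame: x ahead of the robot, y to its left, z up, the work surface at z = 0. Lengths are in m, angles in rad, forces in N, time in s.
With the tool pointing down it reaches from about 0.25 to 0.775 m from the base axis. Payload 4 kg.
Tool frame: the origin (TCP) lies midway between the tips of the shut fingers; the grasp point (between the pads) lies 19 mm behind it; z points along the fingers, y is the line along which they close (so a half turn about z gives the same grasp; the last joint's range is limited). The gripper opens to 94 mm and grips with 3 to 60 N. Pads are 16 mm wide; open, the fingers measure 119 mm over their backs; the gripper's body (75 mm by 177 mm) begins 78 mm behind the grasp point.
Start: joints at [1.001, 0.087, 1.371, -0, 1.684, -0.103], TCP at [0.248, 0.491, 0.206] pointing down, gripper open.
Joint ranges: [-3.1, 3.1], [-0.76, 2.03], [0.27, 2.55], [-1.08, 4.22], [0.17, 2.65], [-2.57, 2.57]. Speed limits (rad/s): [2.79, 2.79, 3.14, 3.14, 3.14, 3.14].

### API

Orientations are given as [roll, pitch, yaw] about the fixed x, y, z axes, in that order (R = Rz(yaw) Ry(pitch) Rx(roll)).
In Python, from rig import sense, read_camera, get_calibration, close_job, look_for gives the robot as it stands.
- The arm moves only by the tool drive_tool, never from a script. Its argument "increments" is a list of rows, each a list of 6 numbers: the shift along the world's x, y, z in mm, then the turn, a rotation vector about the world's x, y, z in rad. A call has 1 to 20 rows; each row shifts and turns the commanded pose from where the row before left it; what a row does not reach is not made up. A row lasts 1/10 s, in which the tool goes at most 50 mm and 8.59 degrees, less where a joint would pass 70% of its speed; a pose out of reach is approached as far as the arm can. A call is refused whole if a number of a shift passes 50 or a number of a turn 0.15, either way. A call with a gripper value outside its range is refused whole. "claw" is the closure in counts, from 0 (fully open) to 255 (shut), set as the call begins (left out, the last holds). The fingers move at their own pace and stop on an object; "squeeze" is the grip in N (left out, the last holds). Time passes only in rows, so rows that do not move let the fingers close. It gives the time, the measured TCP pose, the force, the opening and the grip force at its end, in the units of the state.
- sense(): the state, without advancing time (a new reading comes with each control period).
- read_camera(name): name is "scene" or "top" or "wrist"; returns the picture (420x560x3 uint8, red, green, blue); there is no depth.
- get_calibration(name): a dict with "camera_matrix" (3x3 intrinsics, pixels), "eye" and "rotation" of the camera in the world; the wrist camera has in their place "mount" (4x4, takes a point from camera to tool coordinates, whose origin is the TCP and whose axes are the flange's). Camera axes: x right, y down, z forward; pixel columns grow to the right and rows downward; lengths in m; the calibration is good to about 2 mm. A picture is of the moment at which its call begins: read the wrist's pose just before it. get_calibration takes no time and is no camera call.
- close_job(): hands the job in; it is judged then, once.
Trained networks look in the newest picture that a camera, given by its name, has taken for a name from the list of things; names that differ only in an ending like _2 or _b are one class to them, and where a whole thing is asked for, a point or a joint stands for the part that bears it (a point fixed in the world has none). Each returns a list of dicts, best first, with "p" (0 to 1); they miss things now and then, are a little off and sometimes report something else, mostly with a low value. They report only what shows in the picture. A call takes as long as a camera call. They do not tell look-alikes from the thing itself.
- look_for(camera, label): "uv" ([column, row] in pixels, amid what is visible of it).
The state is a dict: "t": time; "joints": joint angles; "joint_velocities": joint speeds; "joint_torque": joint torques, N m; "tcp_pos": TCP position; "eef_rot": TCP orientation; "ft_force": force on the tool from outside, world axes, zero at the start; "moment": the same for the moment, N m; "grip_width": finger opening in m; "grip_force": force on a finger pad.
Only numpy, scipy, OpenCV 4.12 (cv2) and the standard library are available. Lean on these libraries where they do the work, as an engineer would, in place of code of your own. Each camera call takes 0.05 s, during which the arm holds its last target. There are 200 camera calls.

## Working session

There is one attempt and no reset: what is moved stays moved. The work goes in short steps, Python scripts to look and compute and a tool call to move; the robot and the scene stay as the last step left them, time stands still between calls to the robot, and variables do not carry over. Pictures are saved under pics/ and viewed, at most 10 in all, crops included, and the job is handed in when it is done.

Besides the shell and the picture viewer there is one more tool, called after "Call:" as name(argument=value, ...), one argument or row to a line, values as JSON. drive_tool: Moves the arm, as the interface text tells. Its arguments: {"type":"object","properties":{"increments":{"type":"array","items":{"type":"array","items":{"type":"number"}}},"claw":{"type":"number"},"squeeze":{"type":"number"}},"required":["increments"]}

```bash
mkdir -p pics; cat > h.py <<'E'
import numpy as np, cv2
from rig import *
def ray(cam,uv):
    c=get_calibration(cam);K=np.array(c["camera_matrix"]);R=np.array(c["rotation"]);e=np.array(c["eye"])
    return e,R@np.linalg.solve(K,[uv[0],uv[1],1.])
def at(cam,uv,z):
    e,d=ray(cam,uv);return (e+d*(z-e[2])/d[2])
def proj(cam,p):
    c=get_calibration(cam);q=np.array(c["rotation"]).T@(np.array(p)-np.array(c["eye"]));q=np.array(c["camera_matrix"])@q;return q[:2]/q[2]
E
python3 - <<'E'
from h import *
for n in("scene","top"):
    im=read_camera(n);cv2.imwrite(f"pics/{n}0.png",im[:,:,::-1])
    for l in("tube","tube_open_end","vblock","ramp_foot","lip","stop","seat","short_tube","flux_bottle","gland_nut","screwdriver","tweezers","tip_cleaner"):
        print(n,l,[(np.round(d["uv"]).tolist(),round(d["p"],2),np.round(at(n,d["uv"],.02)[:2],3).tolist()) for d in look_for(n,l)][:4])
print(sense()["t"],get_calibration("top"))
E
```

```text
Traceback (most recent call last):
  File "h.py", line 7, in at
    e,d=ray(cam,uv);return (e+d*(z-e[2])/d[2])
                                         ~^^^
IndexError: invalid index to scalar variable.
```

```bash
python3 - <<'E'
from rig import *
print(get_calibration("top")); read_camera("top");print(look_for("top","tube"))
E
```

```text
{'camera_matrix': array([[422.27438906,   0.        , 288.14517535],
       [  0.        , 422.27438906, 210.72423171],
       [  0.        ,   0.        ,   1.        ]]), 'eye': array([0.24170597, 0.04454776, 1.18693725]), 'rotation': array([-2.95796353, -0.03201345, -1.54528694])}
[{'uv': [416.0, 244.4], 'p': 0.9}, {'uv': [321.2, 199.7], 'p': 0.76}, {'uv': [389.2, 123.6], 'p': 0.7}, {'uv': [174.7, 316.1], 'p': 0.69}]
```

```bash
sed -i 's/R=np.array(c\["rotation"\])/R=Rot(c)/; s/np.array(c\["rotation"\]).T/Rot(c).T/' h.py
sed -i '2a from scipy.spatial.transform import Rotation as RR\ndef Rot(c): return RR.from_euler("xyz",c["rotation"]).as_matrix()' h.py
python3 - <<'E'
from h import *
for n in("scene","top"):
    im=read_camera(n);cv2.imwrite(f"pics/{n}0.png",im[:,:,::-1])
    for l in("tube","tube_open_end","vblock","ramp_foot","lip","stop","short_tube","flux_bottle","gland_nut","screwdriver","tweezers","tip_cleaner"):
        print(n,l,[(np.round(d["uv"]).tolist(),round(d["p"],2),np.round(at(n,d["uv"],.02)[:2],3).tolist()) for d in look_for(n,l)][:4])
print(sense()["t"])
E
```

```text
scene tube [([134.0, 333.0], 0.92, [0.733, -0.287]), ([224.0, 232.0], 0.89, [0.501, -0.091]), ([356.0, 121.0], 0.87, [0.144, 0.319]), ([117.0, 198.0], 0.66, [0.365, -0.355])]
scene tube_open_end [([354.0, 122.0], 0.85, [0.147, 0.313]), ([131.0, 332.0], 0.82, [0.731, -0.292]), ([117.0, 200.0], 0.79, [0.371, -0.353]), ([224.0, 233.0], 0.66, [0.503, -0.091])]
scene vblock [([335.0, 251.0], 0.87, [0.584, 0.165]), ([226.0, 229.0], 0.46, [0.492, -0.084]), ([216.0, 289.0], 0.41, [0.652, -0.115])]
scene ramp_foot [([336.0, 255.0], 0.73, [0.594, 0.163])]
scene lip [([337.0, 255.0], 0.56, [0.594, 0.166])]
scene stop [([336.0, 251.0], 0.81, [0.585, 0.166])]
scene short_tube [([404.0, 233.0], 0.55, [0.551, 0.342])]
scene flux_bottle [([374.0, 292.0], 0.62, [0.698, 0.226])]
scene gland_nut [([404.0, 284.0], 0.83, [0.686, 0.299])]
scene screwdriver [([185.0, 214.0], 0.86, [0.435, -0.183])]
scene tweezers [([216.0, 290.0], 0.59, [0.653, -0.117])]
scene tip_cleaner [([396.0, 207.0], 0.86, [0.473, 0.344]), ([334.0, 255.0], 0.6, [0.594, 0.159])]
top tube [([320.0, 202.0], 0.82, [0.489, -0.077]), ([391.0, 121.0], 0.82, [0.738, -0.284]), ([171.0, 315.0], 0.81, [0.166, 0.317]), ([416.0, 246.0], 0.72, [0.369, -0.346])]
top tube_open_end [([172.0, 316.0], 0.96, [0.163, 0.316]), ([391.0, 126.0], 0.89, [0.723, -0.285]), ([325.0, 198.0], 0.65, [0.501, -0.091]), ([420.0, 249.0], 0.65, [0.362, -0.357])]
top vblock [([233.0, 173.0], 0.88, [0.564, 0.173])]
top ramp_foot [([235.0, 171.0], 0.88, [0.569, 0.167])]
top lip [([233.0, 169.0], 0.79, [0.576, 0.172])]
top stop [([238.0, 172.0], 0.63, [0.568, 0.16])]
top short_tube [([180.0, 166.0], 0.54, [0.579, 0.325])]
top flux_bottle []
top gland_nut [([198.0, 126.0], 0.67, [0.701, 0.282])]
top screwdriver [([359.0, 222.0], 0.66, [0.432, -0.187])]
top tweezers [([335.0, 148.0], 0.49, [0.649, -0.119])]
top tip_cleaner [([170.0, 207.0], 0.91, [0.459, 0.343]), ([322.0, 201.0], 0.57, [0.489, -0.082])]
1.5
```

View pics/top0.png

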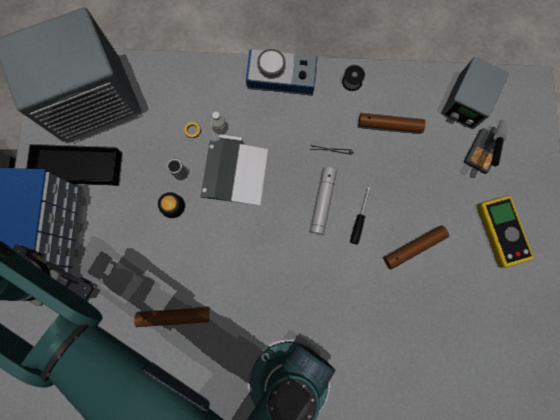

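View pics/scene0.png

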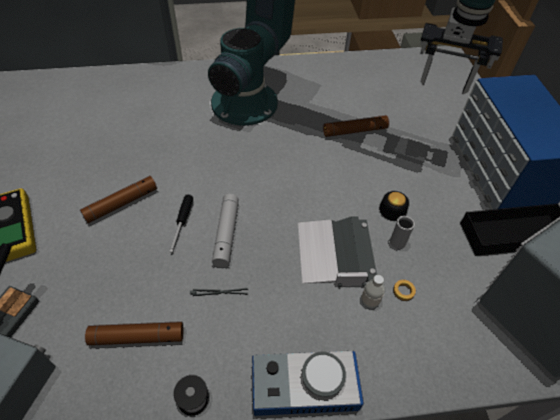

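The tube candidates in the top view are the steel one at (323,200) and three brown look-alikes at (391,122), (416,246) and (171,316). I choose the steel tube. The V-block is at (235,171), with its ramp on the tube's side.

```bash
python3 - <<'E'
from h import *
im=cv2.imread("pics/top0.png")[125:250,195:385]
cv2.imwrite("pics/crop1.png",cv2.resize(im,None,fx=4.2,fy=4.2,interpolation=cv2.INTER_CUBIC))
im=cv2.imread("pics/scene0.png")[185:300,200:400]
cv2.imwrite("pics/crop2.png",cv2.resize(im,None,fx=4,fy=4,interpolation=cv2.INTER_CUBIC))
E
```

```text
(no output)
```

View pics/crop1.png

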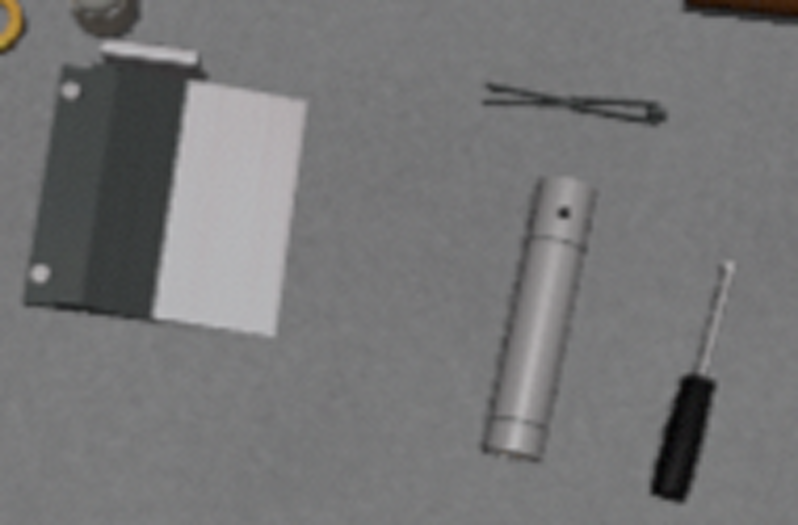

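View pics/crop2.png

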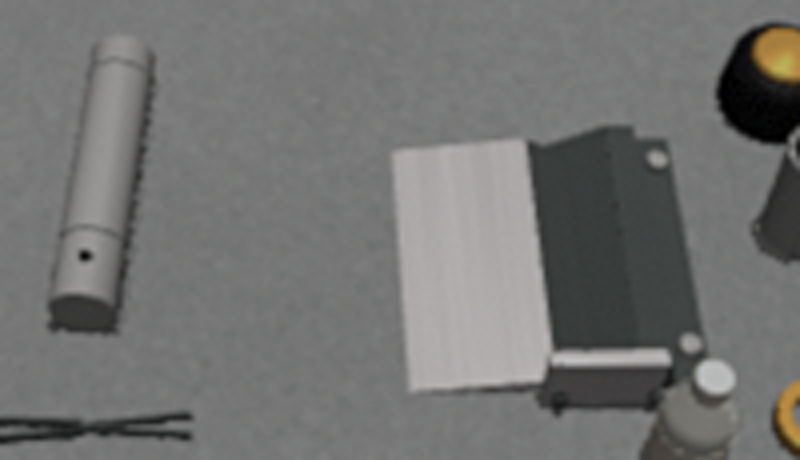

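The crop confirms it: steel, one dark hole visible near the far (closed) end, open end nearer the robot. Next I fit the block and tube poses.

```bash
cat > fit.py <<'E'
from h import *
from scipy.optimize import least_squares
def T(p,q): c,s=np.cos(p[2]),np.sin(p[2]);return np.array([p[0]+c*q[0]-s*q[1],p[1]+s*q[0]+c*q[1],q[2]])
m=lambda pts,f,o:(np.array(pts,float)+.5)/f-.5+np.array(o)
top=m([(305,99),(275,335),(188,80),(152,318)],4.2,(195,125))
sc=m([(410,390),(392,150),(550,365),(525,140)],4,(200,185))
L=[(.085,-.095,0),(-.085,-.095,0),(.085,-.013,.0115),(-.085,-.013,.0115)]
for nm,S in(("top",[("top",top)]),("scene",[("scene",sc)]),("both",[("top",top),("scene",sc)])):
    f=lambda p:np.concatenate([proj(c,T(p,l))-u for c,P in S for l,u in zip(L,P)])
    r=least_squares(f,[.57,.17,-.1]);print(nm,np.round(r.x,4),np.round(r.fun,1))
B=r.x
ttop=m([(569,182),(512,457)],4.2,(195,125))
a,b=at("top",ttop[0],.021),at("top",ttop[1],.021)
tsc=m([(85,295),(124,38)],4,(200,185))
a2,b2=at("scene",tsc[0],.035),at("scene",tsc[1],.035)
for a,b in((a,b),(a2,b2)):
    c=(a+b)/2;y=np.arctan2(*(a-b)[1::-1]);d=c-[B[0],B[1],0];C,S_=np.cos(B[2]),np.sin(B[2])
    print("tube",c.round(4),"yaw",round(y,4),"len",np.linalg.norm(a-b).round(4),"inblock",(C*d[0]+S_*d[1]).round(4),(-S_*d[0]+C*d[1]).round(4))
s=sense();print(s["tcp_pos"],s["eef_rot"],s["grip_width"],s["ft_force"])
E
python3 fit.py
```

```text
top [ 0.5718  0.1804 -0.0899] [ 0.1  0.  -0.2  0.2 -0.1 -0.2  0.2 -0. ]
scene [ 0.5678  0.1794 -0.0964] [-0.5 -0.7 -0.3 -0.8  1.1  2.5 -0.4 -1.4]
both [ 0.5696  0.1797 -0.094 ] [ 0.4  0.9 -0.1  1.   0.2  0.6  0.3  0.7 -0.1  0.1 -0.2 -0.1  1.5  3.2
 -0.2 -0.8]
tube [ 0.4927 -0.0863  0.021 ] yaw -0.1896 len 0.1941 inblock -0.0516 -0.272
tube [ 0.49   -0.0839  0.035 ] yaw -0.1789 len 0.1899 inblock -0.0545 -0.2699
[0.24753916 0.49116291 0.20551604] [3.14150843e+00 1.92862440e-05 2.67480118e+00] 0.09409005644766731 [-0.42840693 -0.03982542 -0.26132809]
```

Call:
drive_tool(
  increments=[
    [12, -31, 0, 0, 0, -0.0645],
    [12, -31, 0, 0, 0, -0.0645],
    [12, -31, 0, 0, 0, -0.0645],
    [12, -31, 0, 0, 0, -0.0645],
    [12, -31, 0, 0, 0, -0.0645],
    [12, -31, 0, 0, 0, -0.0645],
    [12, -31, 0, 0, 0, -0.0645],
    [12, -31, 0, 0, 0, -0.0645],
    [12, -31, 0, 0, 0, -0.0645],
    [12, -31, 0, 0, 0, -0.0645],
    [12, -31, 0, 0, 0, -0.0645],
    [12, -31, 0, 0, 0, -0.0645],
    [12, -31, 0, 0, 0, -0.0645],
    [12, -31, 0, 0, 0, -0.0645],
    [12, -31, 0, 0, 0, -0.0645],
    [12, -31, 0, 0, 0, -0.0645],
    [12, -31, 0, 0, 0, -0.0645],
    [12, -31, 0, 0, 0, -0.0645],
    [12, -31, 0, 0, 0, -0.0645],
    [12, -31, 0, 0, 0, -0.0645],
  ],
  claw=0,
)

```text
t: 3.5
tcp_pos: [0.4879, -0.1302, 0.2056]
eef_rot: [3.141, -0.0, 1.382]
ft_force: [1.2, -0.0, -0.4]
grip_width: 0.0944
grip_force: 0.0
```

```bash
python3 - <<'E'
from h import *
s=sense();im=read_camera("wrist");cv2.imwrite("pics/w1.png",im[:,:,::-1])
print(s["tcp_pos"],s["eef_rot"],get_calibration("wrist"))
E
```

```text
[ 0.4878743  -0.13022553  0.20560281] [ 3.14113980e+00 -9.14198479e-05  1.38184700e+00] {'camera_matrix': array([[318.97322967,   0.        , 276.08454751],
       [  0.        , 318.97322967, 205.57137949],
       [  0.        ,   0.        ,   1.        ]]), 'mount': array([[ 3.40210667e-04, -9.63154722e-01, -2.68947701e-01,
         7.84485865e-02],
       [ 9.99999939e-01,  3.08171405e-04,  1.61346990e-04,
         5.87756685e-04],
       [-7.25201244e-05, -2.68947740e-01,  9.63154768e-01,
        -1.79059746e-01],
       [ 0.00000000e+00,  0.00000000e+00,  0.00000000e+00,
         1.00000000e+00]])}
```

View pics/w1.png

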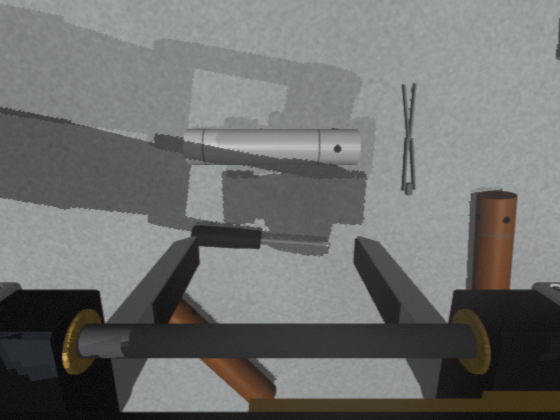

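```bash
cat >> h.py <<'E'
def wat(uv,z,s):
    c=get_calibration("wrist");K=np.array(c["camera_matrix"]);M=np.eye(4);M[:3,:3]=RR.from_euler("xyz",s["eef_rot"]).as_matrix();M[:3,3]=s["tcp_pos"];M=M@np.array(c["mount"])
    e=M[:3,3];d=M[:3,:3]@np.linalg.solve(K,[uv[0],uv[1],1.]);return e+d*(z-e[2])/d[2]
E
python3 - <<'E'
from h import *
s=sense()
a=wat((360,147),.022,s);b=wat((185,146.5),.022,s)
print(a,b,(a+b)/2,np.linalg.norm(a-b),np.arctan2(*(a-b)[1::-1]))
E
```

```text
[ 0.59095449 -0.1090694   0.022     ] [ 0.39876361 -0.070653    0.022     ] [ 0.49485905 -0.0898612   0.022     ] 0.19599274087459123 -0.19728660960019712
```

Call:
drive_tool(
  increments=[
    [0, -3, -25, 0, 0, 0],
    [0, 0, -25, 0, 0, 0],
    [0, 0, -25, 0, 0, 0],
    [0, 0, -25, 0, 0, 0],
    [0, 0, -25, 0, 0, 0],
    [0, 0, -25, 0, 0, 0],
    [0, 0, -20, 0, 0, 0],
    [0, 0, -15, 0, 0, 0],
    [0, 0, -8, 0, 0, 0],
    [0, 0, -2, 0, 0, 0],
    [0, 0, 0, 0, 0, 0],
  ],
)

```text
t: 4.65
tcp_pos: [0.4878, -0.1319, 0.0109]
eef_rot: [3.141, 0.0, 1.385]
ft_force: [0.7, -0.4, 0.0]
grip_width: 0.0939
grip_force: 0.0
```

Call:
drive_tool(
  increments=[
    [1, 4, 0, 0, 0, 0],
    [1, 4, 0, 0, 0, 0],
    [1, 4, 0, 0, 0, 0],
    [1, 4, 0, 0, 0, 0],
    [1, 4, 0, 0, 0, 0],
    [1, 4, 0, 0, 0, 0],
    [0.8, 5, 0, 0, 0, 0.007],
    [0.8, 5, 0, 0, 0, 0.007],
    [0.8, 5, 0, 0, 0, 0.007],
    [0.8, 5, 0, 0, 0, 0.007],
    [0.8, 5, 0, 0, 0, 0.007],
    [0.8, 5, 0, 0, 0, 0.007],
    [0.8, 5, 0, 0, 0, 0.007],
    [0.8, 5, 0, 0, 0, 0.007],
    [0.8, 5, 0, 0, 0, 0.007],
    [0.8, 5, 0, 0, 0, 0.007],
    [0.8, 5, 0, 0, 0, 0.007],
    [0.8, 5, 0, 0, 0, 0.007],
    [0.8, 4, 0, 0, 0, 0.007],
    [0.8, 2, 0, 0, 0, 0.007],
  ],
)

```text
t: 6.65
tcp_pos: [0.5047, -0.0413, 0.0104]
eef_rot: [-3.142, -0.0, 1.484]
ft_force: [-0.4, 0.7, -0.8]
grip_width: 0.094
grip_force: 0.0
```

```bash
python3 - <<'E'
from h import *
s=sense();im=read_camera("wrist");t=read_camera("top")
c=cv2.resize(t[125:250,195:385],None,fx=3,fy=3,interpolation=cv2.INTER_CUBIC)
o=np.zeros((600,570,3),np.uint8);o[:375]=c; w=cv2.resize(im[0:300],(420,225));o[375:,:420]=w
cv2.imwrite("pics/w2.png",o[:,:,::-1])
cv2.imwrite("pics/w2full.png",im[:,:,::-1])
print(s["tcp_pos"],s["eef_rot"],s["ft_force"])
E
```

```text
[ 0.50472479 -0.04128477  0.01042075] [-3.14150086e+00 -2.21006669e-04  1.48383389e+00] [-0.40965806  0.71077308 -0.75797341]
```

View pics/w2.png

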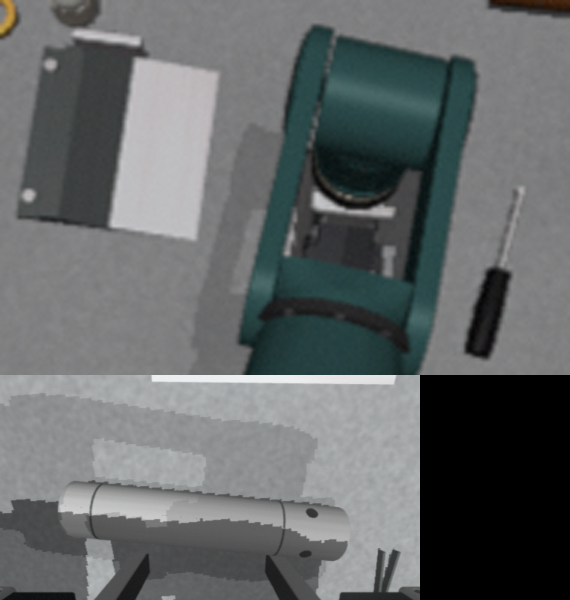

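```bash
cat > wt.py <<'E'
from h import *
B=(.571,.180,-.092)
def rep(a,b,s,z=.022):
    a=wat(a,z,s);b=wat(b,z,s);c=(a+b)/2
    C,S=np.cos(B[2]),np.sin(B[2]);Ri=np.array([[C,S],[-S,C]])
    n=RR.from_euler("xyz",s["eef_rot"]).as_matrix()[:2,0]
    print("centre",c.round(4),"yaw",round(np.arctan2(*(a-b)[1::-1]),3),"len",round(np.linalg.norm(a-b),3),"inblock",(Ri@(c[:2]-B[:2])).round(4),"tcp inblock",(Ri@(np.array(s["tcp_pos"])[:2]-B[:2])).round(4),"ahead of tcp",(n@(c[:2]-s["tcp_pos"][:2])).round(4),"tool ydir",round(s["eef_rot"][2]-np.pi/2,3))
E
python3 - <<'E'
from wt import *
im=cv2.imread("pics/w2full.png")
s=sense();rep((464,211),(81,180),s)
print(wat((203,8),0,s),wat((526,8),0,s))
E
```

```text
centre [ 0.5081 -0.0045  0.022 ] yaw -0.17 len 0.208 inblock [-0.0457 -0.1895] tcp inblock [-0.0456 -0.2266] ahead of tcp 0.0371 tool ydir -0.087
[0.47868218 0.0946206  0.        ] [0.6479077  0.07987101 0.        ]
```

Call:
drive_tool(
  increments=[
    [0.5, 4, 0, 0, 0, 0],
    [0.5, 5, 0, 0, 0, 0],
    [0.5, 5, 0, 0, 0, 0],
    [0.5, 5, 0, 0, 0, 0],
    [0.5, 5, 0, 0, 0, 0],
    [0.5, 5, 0, 0, 0, 0],
    [0.5, 5, 0, 0, 0, 0],
    [0.5, 5, 0, 0, 0, 0],
    [0.5, 5, 0, 0, 0, 0],
    [0.5, 5, 0, 0, 0, 0],
    [0.5, 5, 0, 0, 0, 0],
    [0.5, 5, 0, 0, 0, 0],
    [0.5, 5, 0, 0, 0, 0],
    [0.5, 5, 0, 0, 0, 0],
    [0.5, 5, 0, 0, 0, 0],
    [0.5, 5, 0, 0, 0, 0],
    [0.5, 5, 0, 0, 0, 0],
    [0.4, 4, 0, 0, 0, 0],
    [0.3, 3, 0, 0, 0, 0],
    [0.2, 2, 0, 0, 0, 0],
  ],
)

```text
t: 8.75
tcp_pos: [0.5141, 0.0515, 0.0104]
eef_rot: [-3.142, -0.0, 1.483]
ft_force: [0.1, 0.1, 0.3]
grip_width: 0.094
grip_force: 0.0
```

```bash
python3 - <<'E'
from h import *
s=sense();im=read_camera("wrist")
cv2.imwrite("pics/w3.png",im[:,:,::-1])
print(s["tcp_pos"],s["eef_rot"],s["ft_force"])
E
```

```text
[0.51411449 0.05151021 0.01044417] [-3.14156930e+00 -4.99622643e-05  1.48300449e+00] [0.14623387 0.11692648 0.27100108]
```

View pics/w3.png

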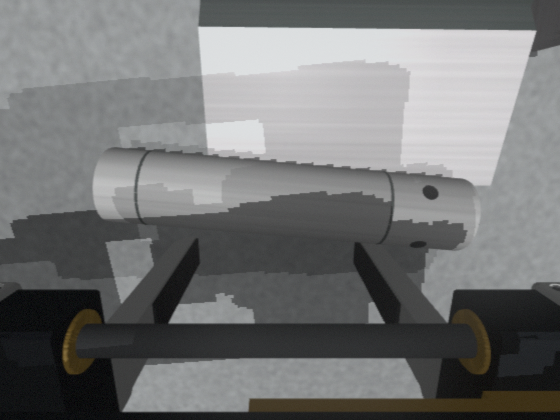

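```bash
python3 - <<'E'
from wt import *
s=sense();rep((476,213),(99,184),s)
a,b,c=wat((200,28),.0115,s),wat((535,30),.0115,s),wat((492,185),0,s)
C,S=np.cos(B[2]),np.sin(B[2]);Ri=np.array([[C,S],[-S,C]])
print([(Ri@(q[:2]-B[:2])).round(4) for q in(a,b,c)],np.arctan2(*(b-a)[1::-1]))
E
```

```text
centre [0.5253 0.0863 0.022 ] yaw -0.167 len 0.205 inblock [-0.0369 -0.0975] tcp inblock [-0.0448 -0.133 ] ahead of tcp 0.0355 tool ydir -0.088
[array([-0.0829, -0.012 ]), array([ 0.0853, -0.0122]), array([ 0.0865, -0.094 ])] -0.09271791233776534
```

Call:
drive_tool(
  increments=[
    [1.2, 2.4, 0, 0, 0, 0],
    [1.2, 2.4, 0, 0, 0, 0],
    [1.2, 2.4, 0, 0, 0, 0],
    [1.2, 2.4, 0, 0, 0, 0],
    [1.2, 2.4, 0, 0, 0, 0],
    [1.2, 2.4, 0.3, 0, 0, 0],
    [1.2, 2.4, 0.3, 0, 0, 0],
    [1.2, 2.4, 0.3, 0, 0, 0],
    [0.2, 2.5, 0.4, 0, 0, 0],
    [0.2, 2.5, 0.4, 0, 0, 0],
    [0.2, 2.5, 0.4, 0, 0, 0],
    [0.2, 2.5, 0.4, 0, 0, 0],
    [0.2, 2.5, 0.4, 0, 0, 0],
    [0.2, 2.5, 0.4, 0, 0, 0],
    [0.2, 2.5, 0.4, 0, 0, 0],
    [0.2, 2.5, 0.4, 0, 0, 0],
  ],
)

```text
t: 10.4
tcp_pos: [0.5253, 0.0906, 0.0146]
eef_rot: [3.142, 0.0, 1.483]
ft_force: [-0.8, -2.8, 3.3]
grip_width: 0.0941
grip_force: 2.0
```

```bash
python3 - <<'E'
from h import *
s=sense();im=read_camera("wrist")
cv2.imwrite("pics/w4.png",im[:,:,::-1])
print(s["tcp_pos"],s["eef_rot"],s["ft_force"])
E
```

```text
[0.52531219 0.09058017 0.01462511] [3.14155662e+00 2.93100324e-05 1.48279747e+00] [-0.81243118 -2.79583457  3.27102366]
```

View pics/w4.png

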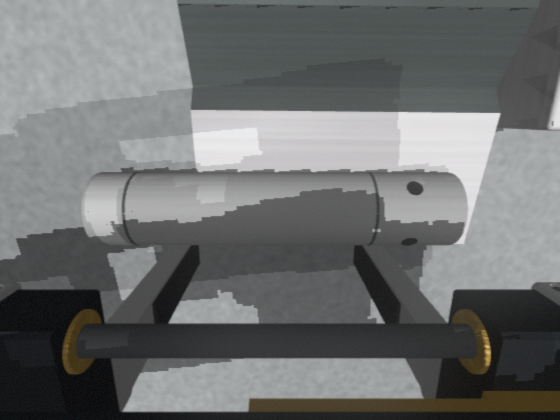

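Call:
drive_tool(
  increments=[
    [0.2, 2.5, 0.35, 0, 0, 0],
    [0.2, 2.5, 0.35, 0, 0, 0],
    [0.2, 2.5, 0.35, 0, 0, 0],
    [0.2, 2.5, 0.35, 0, 0, 0],
    [0.2, 2.5, 0.35, 0, 0, 0],
    [0.2, 2.5, 0.35, 0, 0, 0],
    [0.2, 2.5, 0.35, 0, 0, 0],
    [0.2, 2.5, 0.35, 0, 0, 0],
    [0.2, 2.5, 0.35, 0, 0, 0],
    [0.2, 2.5, 0.35, 0, 0, 0],
    [0.2, 2.5, 0.35, 0, 0, 0],
    [0.2, 2.5, 0.35, 0, 0, 0],
    [0.2, 2.5, 0.35, 0, 0, 0],
    [0.2, 2.5, 0.35, 0, 0, 0],
    [0.2, 2.5, 0.35, 0, 0, 0],
    [0.2, 2.5, 0.35, 0, 0, 0],
    [0.2, 2.5, 0.35, 0, 0, 0],
    [0.2, 2, 0.3, 0, 0, 0],
    [0.1, 1.5, 0.2, 0, 0, 0],
  ],
)

```text
t: 12.35
tcp_pos: [0.529, 0.1366, 0.0211]
eef_rot: [3.142, -0.0, 1.483]
ft_force: [-0.4, -2.7, 2.4]
grip_width: 0.0939
grip_force: 2.0
```

Call:
drive_tool(
  increments=[
    [0.1, 1.5, 0.2, 0, 0, 0],
    [0.1, 1.5, 0.2, 0, 0, 0],
    [0.1, 1.5, 0.2, 0, 0, 0],
    [0.1, 1.5, 0.2, 0, 0, 0],
    [0.1, 1.5, 0.2, 0, 0, 0],
    [0.1, 1.5, 0.2, 0, 0, 0],
    [0, 0, 0, 0, 0, 0],
    [0, 0, 0, 0, 0, 0],
  ],
)

```text
t: 13.15
tcp_pos: [0.5295, 0.1456, 0.0221]
eef_rot: [-3.141, -0.0, 1.483]
ft_force: [-0.0, -0.1, 0.2]
grip_width: 0.094
grip_force: 0.0
```

```bash
python3 - <<'E'
from h import *
s=sense();im=read_camera("wrist")
cv2.imwrite("pics/w5.png",im[:,:,::-1])
print(s["tcp_pos"],s["eef_rot"],s["ft_force"])
E
```

```text
[0.52952228 0.14564015 0.02212506] [-3.14144106e+00 -2.56837990e-04  1.48303307e+00] [-0.0054122  -0.1206725   0.21671752]
```

View pics/w5.png

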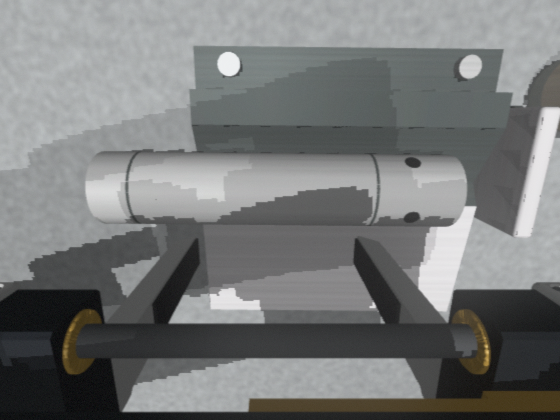

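The tube dropped over the lip: contact force is now zero and it lies parallel in the V, ends at (86,187) and (467,188). Next I measure it.

```bash
python3 - <<'E'
from wt import *
s=sense();rep((466,189),(88,187),s,.029)
C,S=np.cos(B[2]),np.sin(B[2]);R=np.array([[C,-S],[S,C]])
for q in((-.132,0),(-.105,0),(-.16,0)): print(q,R@q+B[:2])
E
```

```text
centre [0.5343 0.1856 0.029 ] yaw -0.093 len 0.209 inblock [-0.037   0.0022] tcp inblock [-0.0381 -0.0381] ahead of tcp 0.0404 tool ydir -0.088
(-0.132, 0) [0.43955823 0.19212688]
(-0.105, 0) [0.46644405 0.18964638]
(-0.16, 0) [0.41167664 0.19469924]
```

Call:
drive_tool(
  increments=[
    [-0.5, -5, 0, 0, 0, 0],
    [-0.5, -5, 0, 0, 0, 0],
    [-0.5, -5, 5, 0, 0, 0],
    [0, 0, 25, 0, 0, 0],
    [0, 0, 25, 0, 0, 0],
    [0, 0, 25, 0, 0, 0],
    [0, 0, 25, 0, 0, 0],
  ],
)

```text
t: 13.9
tcp_pos: [0.5281, 0.1298, 0.1287]
eef_rot: [3.141, -0.0, 1.482]
ft_force: [-0.4, 0.1, 0.3]
grip_width: 0.0941
grip_force: 0.0
```

Call:
drive_tool(
  increments=[
    [-9.7, 5.3, 0, 0, 0, 0.13],
    [-9.7, 5.3, 0, 0, 0, 0.13],
    [-9.7, 5.3, 0, 0, 0, 0.13],
    [-9.7, 5.3, 0, 0, 0, 0.13],
    [-9.7, 5.3, 0, 0, 0, 0.13],
    [-9.7, 5.3, 0, 0, 0, 0.13],
    [-9.7, 5.3, 0, 0, 0, 0.13],
    [-9.7, 5.3, 0, 0, 0, 0.13],
    [-9.7, 5.3, 0, 0, 0, 0.13],
    [-9.7, 5.3, 0, 0, 0, 0.13],
    [-9.7, 5.3, 0, 0, 0, 0.13],
    [-9.7, 5.3, 0, 0, 0, 0.137],
    [0, 0, 0, 0, 0, 0],
  ],
  claw=179,
  squeeze=20,
)

```text
t: 15.2
tcp_pos: [0.4111, 0.194, 0.1277]
eef_rot: [3.141, 0.0, 3.05]
ft_force: [0.1, 0.1, -1.0]
grip_width: 0.0279
grip_force: 0.0
```

```bash
python3 - <<'E'
from wt import *
s=sense();t=read_camera("top");w=read_camera("wrist")
o=np.zeros((600,760,3),np.uint8);o[:360,:]=cv2.resize(t[130:220,190:380],None,fx=4,fy=4,interpolation=cv2.INTER_CUBIC);o[360:,:320]=cv2.resize(w,(320,240))
cv2.imwrite("pics/s6.png",o[:,:,::-1])
C,S=np.cos(B[2]),np.sin(B[2]);Ri=np.array([[C,S],[-S,C]])
print(s["tcp_pos"],s["eef_rot"],s["grip_width"],Ri@(np.array(s["tcp_pos"])[:2]-B[:2]))
E
```

```text
[0.41106707 0.19404123 0.12772048] [3.14108999e+00 4.15915333e-04 3.05029048e+00] 0.027883629480209216 [-0.16054654 -0.00071123]
```

View pics/s6.png

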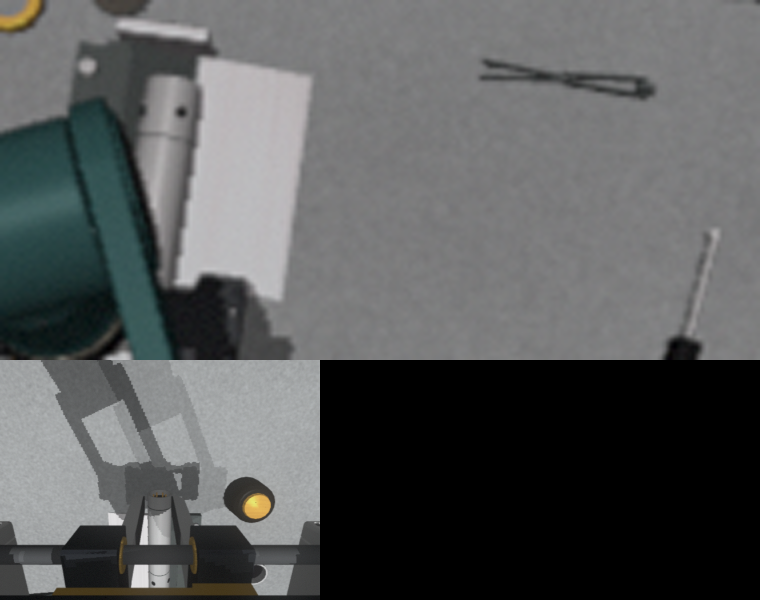

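```bash
python3 - <<'E'
from wt import *
s=sense();C,S=np.cos(B[2]),np.sin(B[2]);Ri=np.array([[C,S],[-S,C]])
f=lambda p:(Ri@(p[:2]-B[:2])).round(4)
print("closed",f(at("top",(232.8,149),.04)),"open(rim top)",[(v,f(wat((278,v*1.75),.045,s))) for v in(130,133)])
E
```

```text
closed [ 0.0576 -0.0004] open(rim top) [(130, array([-0.1443,  0.0008])), (133, array([-0.1394,  0.0008]))]
```

Call:
drive_tool(
  increments=[
    [-10, 1, 0, 0, 0, 0],
    [0, 0, -25, 0, 0, 0],
    [0, 0, -25, 0, 0, 0],
    [0, 0, -25, 0, 0, 0],
    [0, 0, -20, 0, 0, 0],
    [0, 0, -13, 0, 0, 0],
    [0, 0, -6, 0, 0, 0],
    [0, 0, 0, 0, 0, 0],
  ],
)

```text
t: 16.1
tcp_pos: [0.4014, 0.1948, 0.0128]
eef_rot: [-3.141, -0.001, 3.049]
ft_force: [0.7, 0.5, -0.2]
grip_width: 0.0281
grip_force: 0.0
```

Call:
drive_tool(
  increments=[
    [3, -0.2, 0, 0, 0, 0],
    [3, -0.2, 0, 0, 0, 0],
    [3, -0.2, 0, 0, 0, 0],
    [3, -0.2, 0, 0, 0, 0],
    [3, -0.3, 0, 0, 0, 0],
    [3, -0.3, 0, 0, 0, 0],
    [3, -0.3, 0, 0, 0, 0],
    [3, -0.3, 0, 0, 0, 0],
    [3, -0.3, 0, 0, 0, 0],
    [3, -0.3, 0, 0, 0, 0],
    [3, -0.3, 0, 0, 0, 0],
    [3, -0.3, 0, 0, 0, 0],
    [3, -0.3, 0, 0, 0, 0],
    [3, -0.3, 0, 0, 0, 0],
  ],
)

```text
t: 17.5
tcp_pos: [0.4438, 0.1911, 0.0131]
eef_rot: [-3.142, -0.0, 3.05]
ft_force: [-2.1, 0.7, -0.6]
grip_width: 0.0278
grip_force: 1.2
```

Call:
drive_tool(
  increments=[
    [2, -0.2, 0, 0, 0, 0],
    [2, -0.2, 0, 0, 0, 0],
    [2, -0.2, 0, 0, 0, 0],
    [2, -0.2, 0, 0, 0, 0],
    [1, -0.1, 0, 0, 0, 0],
    [1, -0.1, 0, 0, 0, 0],
  ],
)

```text
t: 18.1
tcp_pos: [0.4538, 0.1901, 0.0133]
eef_rot: [3.142, -0.0, 3.05]
ft_force: [-3.1, 0.4, -0.1]
grip_width: 0.0278
grip_force: 1.2
```

Call:
drive_tool(
  increments=[
    [1, -0.1, 0, 0, 0, 0],
    [1, -0.1, 0, 0, 0, 0],
  ],
)

```text
t: 18.3
tcp_pos: [0.4558, 0.1899, 0.0133]
eef_rot: [3.142, -0.0, 3.05]
ft_force: [-1.7, 0.9, 0.6]
grip_width: 0.0278
grip_force: 1.2
```

Call:
drive_tool(
  increments=[
    [1, -0.1, 0, 0, 0, 0],
    [1, -0.1, 0, 0, 0, 0],
  ],
)

```text
t: 18.5
tcp_pos: [0.4573, 0.1898, 0.0132]
eef_rot: [3.142, -0.001, 3.05]
ft_force: [-4.6, 1.3, 1.2]
grip_width: 0.028
grip_force: 2.4
```

Call:
drive_tool(
  increments=[
    [0.5, 0, 0, 0, 0, 0],
    [0.5, -0.1, 0, 0, 0, 0],
  ],
)

```text
t: 18.7
tcp_pos: [0.4573, 0.1898, 0.0132]
eef_rot: [-3.141, -0.003, 3.05]
ft_force: [-7.0, 0.9, 4.0]
grip_width: 0.0276
grip_force: 3.6
```

It is against the stop: the force is rising, the tool no longer advances, and the position matches. I back off now.

Call:
drive_tool(
  increments=[
    [-1, 0.1, 0, 0, 0, 0],
    [-1, 0.1, 0, 0, 0, 0],
    [-3, 0.3, 0, 0, 0, 0],
    [-8, 0.7, 0, 0, 0, 0],
    [-10, 1, 0, 0, 0, 0],
    [-15, 1.4, 0, 0, 0, 0],
    [-15, 1.4, 10, 0, 0, 0],
    [-15, 1.4, 25, 0, 0, 0],
    [-15, 1.4, 35, 0, 0, 0],
    [0, 0, 35, 0, 0, 0],
    [0, 0, 0, 0, 0, 0],
    [0, 0, 0, 0, 0, 0],
  ],
)

```text
t: 19.9
tcp_pos: [0.3755, 0.1977, 0.119]
eef_rot: [3.14, 0.002, 3.05]
ft_force: [0.4, 0.2, 0.1]
grip_width: 0.0277
grip_force: 0.0
```

```bash
python3 - <<'E'
from wt import *
C,S=np.cos(B[2]),np.sin(B[2])
t=read_camera("top");sc=read_camera("scene")
# straighten block plane at z=.027 (tube axis height) by homography: 1 px = 0.5 mm
P=[(-.13,-.06),(.1,-.06),(.1,.06),(-.13,.06)]
for n,im in(("top",t),("scene",sc)):
    src=np.float32([proj(n,(B[0]+C*x-S*y,B[1]+S*x+C*y,.027)) for x,y in P])
    dst=np.float32([((x+.13)*2000,(y+.06)*2000) for x,y in P])
    w=cv2.warpPerspective(im,cv2.getPerspectiveTransform(src,dst),(460,240)).mean(2)
    print(n,"along axis x:v",[(round(i/2-130),int(w[112:128,i:i+4].mean())) for i in list(range(24,80,4))+list(range(390,450,4))])
    print(n,"across y:v at x=-30mm",[(round(i/2-60),int(w[i:i+4,180:220].mean())) for i in range(40,200,6)])
print(sense()["tcp_pos"])
E
```

```text
top along axis x:v [(-118, 29), (-116, 29), (-114, 28), (-112, 30), (-110, 35), (-108, 41), (-106, 46), (-104, 47), (-102, 61), (-100, 87), (-98, 108), (-96, 122), (-94, 132), (-92, 141), (65, 152), (67, 152), (69, 153), (71, 155), (73, 155), (75, 155), (77, 155), (79, 155), (81, 154), (83, 154), (85, 154), (87, 153), (89, 152), (91, 156), (93, 169)]
top across y:v at x=-30mm [(-40, 183), (-37, 184), (-34, 184), (-31, 185), (-28, 186), (-25, 178), (-22, 130), (-19, 86), (-16, 94), (-13, 114), (-10, 127), (-7, 137), (-4, 148), (-1, 164), (2, 171), (5, 160), (8, 148), (11, 140), (14, 130), (17, 112), (20, 82), (23, 61), (26, 59), (29, 59), (32, 58), (35, 57), (38, 53)]
scene along axis x:v [(-118, 142), (-116, 145), (-114, 145), (-112, 145), (-110, 145), (-108, 145), (-106, 145), (-104, 136), (-102, 128), (-100, 126), (-98, 132), (-96, 141), (-94, 146), (-92, 147), (65, 151), (67, 151), (69, 149), (71, 141), (73, 128), (75, 137), (77, 163), (79, 185), (81, 188), (83, 155), (85, 106), (87, 66), (89, 62), (91, 64), (93, 65)]
scene across y:v at x=-30mm [(-40, 171), (-37, 173), (-34, 172), (-31, 174), (-28, 173), (-25, 134), (-22, 77), (-19, 74), (-16, 98), (-13, 116), (-10, 128), (-7, 137), (-4, 145), (-1, 151), (2, 154), (5, 151), (8, 147), (11, 142), (14, 132), (17, 112), (20, 75), (23, 59), (26, 60), (29, 60), (32, 62), (35, 68), (38, 69)]
[0.37451157 0.19715822 0.1168906 ]
```

The tube shows as one unbroken bright band up to the stop plate and is centred on y = 0, so I hand it in.

```bash
python3 -c "
from rig import *
print(close_job())"
```

```text
the job is handed in; nothing more can be done
None
```

I rolled the tube up the ramp into the V, slid it against the stop plate and backed the hand clear; I handed it in at about 20 s, and no verdict came back.

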